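# Tip the dump bucket of dried knobs into its tray

## Task

On the spray-booth bench stand two spring-loaded tipping buckets. Push the one that holds the round wooden knobs over, past its latch, until both knobs have dropped into the catch tray in front of it, then let the bucket swing fully back upright. Leave the other bucket, the one with the square wooden swatches, latched upright.

Things in the scene. Friction and masses are not known exactly. Their poses are not given: they have to be found in the camera images.
- stand: Fixed steel stand of the bucket holding the knobs. Origin on the bench under the middle of the hinge; x points level in the dump direction (away from the robot, within 15 degrees), y along the hinge, z up. Hinge axis 145 mm above the origin, between two upright cheeks (outer faces y = +-70 mm, tops 157 mm high). Two look-alike stands: the other's origin is 250 mm or more away in world y.
- push (a point): Point on the bucket, turning with it: middle of the back wall's outer face, 18 mm below the rim. Upright it is at x = -50, y = 0, z = 177 mm in the stand's frame. Bare aluminium bucket, 100 mm wide, 4 mm walls, back wall upright and flat, rim 195 mm and underside 121 mm above bench, front a 50 degree ramp to a lip at x = 78 mm. Push here forwards, then down as it turns over; clear behind and above.
- bucket (a joint): Tip angle (rad) of the bucket with the knobs: 0 = upright on its stop, latched; grows as its top goes in the stand's +x; 1.9 = end stop. The roller latch lets go within 0.25 rad at about 8 N on the push point; beyond, a spring pushes back with 2 to 6 N there. Both knobs have dropped out by 1.5 rad. Let go, it swings back to 0 by itself within 1.5 s.
- tray (a point): Middle of the inner floor of the open catch tray fixed to the same stand, in front of the bucket: x = 118, y = 0, z = 10 mm in the stand's frame. Tray 200 mm (x) by 155 mm (y), 4 mm walls, rim 46 mm above the bench.
- knob_a: Loose turned wooden drawer knob, 31 mm across and 30 mm high, about 20 g; origin at the centre of its foot. At the start it lies in the bucket of stand.
- knob_b: Loose turned wooden drawer knob, 31 mm across and 30 mm high, about 20 g; origin at the centre of its foot. At the start it lies in the bucket of stand.
- spare_bucket (a joint): Tip angle (rad, 0 = upright and latched) of the other bucket, the same in shape and action, on its own fixed stand to the left or right of the first. It holds two square plywood swatches, 38 x 38 x 9 mm, and stays at 0.
Not all that is in view belongs to the job. Leave any red look-alike of the knob_a alone.

How it is judged (in metres and radians):
On the way:
1. the bucket with the knobs is tipped over past its latch (beyond 1.1 rad) (value of joint bucket above 1.1 rad), for 0.1 s.
At the end, for the whole second after the job is handed in: Both knobs lie at rest (under 0.05 m/s) inside the catch tray of their stand, below its rim; their bucket is back upright (within 0.1 rad of 0); the other bucket is upright (within 0.1 rad of 0) (value of joint each of bucket, spare_bucket below 0.1 rad and x of knob_a in the frame of tray between -0.1 and 0.1 m and y of knob_a in the frame of tray between -0.0775 and 0.0775 m and height (world z) of each of knob_a, knob_b below 0.045 m and linear speed of each of knob_a, knob_b below 0.05 m/s and x of knob_b in the frame of tray between -0.1 and 0.1 m and y of knob_b in the frame of tray between -0.0775 and 0.0775 m); the robot touches nothing.
It fails at once if the other bucket is tipped out of its latch (beyond 0.25 rad) (value of joint spare_bucket above 0.25 rad).
It also fails if it takes over 35 s, if anything falls off the work surface, if the arm or the gripper's body presses on something with over 40 N, if the wrist force passes 120 N, or if a joint passes its speed limit or range.

## Robot

A 6-joint arm with a two-finger parallel gripper is mounted at the origin on the work surface. World frame = base frame: x ahead of the robot, y to its left, z up, the work surface at z = 0. Lengths are in mm, angles in rad, forces in N, time in s.
With the tool pointing down it reaches from about 350 to 975 mm from the base axis. Payload 4.9 kg.
Tool frame: the origin (TCP) lies midway between the tips of the shut fingers; the grasp point (between the pads) lies 19 mm behind it; z points along the fingers, y is the direction in which the jaws open and shut (so a half turn about z gives the same grasp; the last joint's range is limited). The gripper opens to 85 mm and grips with 20 to 120 N. Pads are 22 mm wide; open, the fingers measure 114 mm over their backs; the gripper's body (76 mm by 85 mm) begins 54 mm behind the grasp point. The pads swing forward as they close: fully open they stand 13 mm farther back than shut.
Start: joints at [1.028, 0.053, 1.613, -0, 1.476, -0.119], TCP at [257.005, 569.693, 231.304] pointing down, gripper open.
Joint ranges: [-3.01, 3.01], [-1.01, 2.22], [0.06, 2.58], [-1.02, 4.17], [0.09, 2.62], [-3.14, 3.14]. Speed limits (rad/s): [2.57, 2.57, 3.14, 3.14, 3.14, 3.14].

## Interface

Orientations are given as a unit quaternion [x, y, z, w].
In Python, from workcell import bot gives the robot as it stands. Calls block until the motion is done:
- bot.movep(position, orientation): joint-space move of the TCP to a pose.
- bot.move_straight(position, attitude=None, max_speed=150, until_force=None): straight line of the TCP; attitude=None keeps the orientation; max_speed is the mean speed in mm/s. With until_force (N) it stops when the force on the tool has changed by that much, and returns True; else False.
- bot.goto_joints(angles): joint-space move.
- bot.ungrasp() and bot.gripper_close(): open the fingers fully, or close them until they stop; the grip force is fixed at half the most.
- bot.pause(seconds).
- bot.ik(position, orientation): joint angles nearest the present ones, or None.
- bot.state(): the state.
- bot.camera(name): name is "scene" or "top"; returns a dict with "frame" (400x640x3 uint8, blue, green, red), "intrinsics" (3x3 intrinsics, pixels), "rvec" (rotation vector, rad) and "tvec" (3), from world to camera coordinates, as OpenCV has them. Camera axes: x right, y down, z forward; pixel columns grow to the right and rows downward; lengths in mm; the calibration is good to about 2 mm. A picture is of the moment at which its call begins. There is no depth.
A pose or a line that the arm cannot do raises bot.IKError and nothing moves.
- bot.sign_off(): hands the job in, once; it reports no verdict.
The state is a dict: "time_s": time; "joint_pos": joint angles; "dq": joint speeds; "tau": joint torques, N m; "tcp_pos": TCP position; "orientation": TCP orientation; "force": force on the tool from outside, world axes, zero at the start; "wrist_torque": the same for the moment, N m; "opening": opening from 0.0 (shut) to 1.0 (fully open).
Only numpy, scipy, OpenCV 4.12 (cv2) and the standard library are available. Lean on these libraries where they do the work, as an engineer would, in place of code of your own. Each camera call takes 0.05 s, during which the arm holds its last target.

## Working session

There is one attempt and no reset: what is moved stays moved. The work goes in short steps, each a Python script; the robot and the scene stay as the last script left them, time stands still between calls to the robot, and variables do not carry over. Pictures are saved under pics/ and viewed, and the job is handed in when it is done.

```bash
ls; mkdir -p pics
python3 - <<'E'
from workcell import bot
import cv2,numpy as np
for n in("scene","top"):
    c=bot.camera(n); cv2.imwrite(f"pics/{n}0.png",c["frame"])
    np.savez(f"{n}_cal.npz",K=c["intrinsics"],r=c["rvec"],t=c["tvec"])
    R=cv2.Rodrigues(np.array(c["rvec"],float))[0]; print(n,np.array(c["intrinsics"]).tolist(),-R.T@np.array(c["tvec"]).ravel(),R[2])
print(bot.state())
E
```

```text
pics
scene [[385.1172696511127, 0.0, 321.6049502833507], [0.0, 385.1172696511127, 198.6072985424039], [0.0, 0.0, 1.0]] [ 939.89551503 -432.32049032  761.04064449] [-0.4276685   0.52659481 -0.73470916]
top [[513.3356324141929, 0.0, 327.19751835358676], [0.0, 513.3356324141929, 202.75193636134267], [0.0, 0.0, 1.0]] [434.27874688 -13.9165231  983.46416507] [ 0.1565406   0.03525381 -0.98704215]
{'time_s': 0.1, 'joint_pos': array([ 1.02799989e+00,  5.33284336e-02,  1.61416430e+00, -2.01292762e-05,
        1.47600902e+00, -1.18991845e-01]), 'dq': array([-0.00021907, -0.00159098, -0.00376963, -0.00157749, -0.00108126,
        0.00307371]), 'tau': array([ 1.70484527e-04, -3.94905603e+01, -3.71364462e+01, -1.16907686e-04,
        3.87044114e-03,  1.00701374e-05]), 'tcp_pos': array([256.72315653, 569.21513108, 230.15810851]), 'orientation': array([ 2.10318987e-01,  9.77632350e-01, -9.06025585e-04, -3.00648526e-04]), 'force': array([0.47222599, 0.45103509, 0.50547059]), 'wrist_torque': array([-0.01232907, -0.01502224, -0.01532091]), 'opening': 0.9994353402205509}
```

View pics/scene0.png

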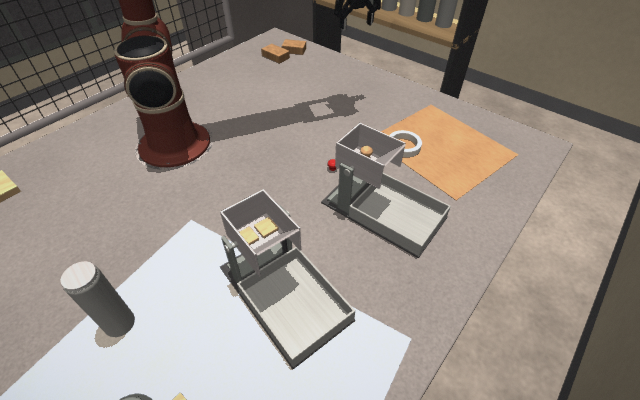

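View pics/top0.png

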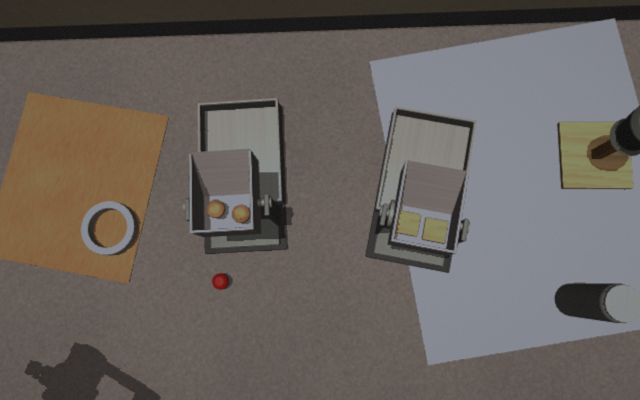

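The scene view shows the swatch bucket at about (260,225) and the knob bucket at about (370,150). In the top view the knobs are at (216,209) and (241,213), the swatches at (408,223) and (435,229), and a red look-alike lies on the bench at (221,281). I'll zoom in to confirm the choice and measure the stand.

Run:
```python
import cv2
t=cv2.imread("pics/top0.png")[85:295,165:310]; t=cv2.convertScaleAbs(t,alpha=1.5)
cv2.imwrite("pics/topc.png",cv2.resize(t,None,fx=2.8,fy=2.8,interpolation=cv2.INTER_CUBIC)); print(t.shape)
s=cv2.imread("pics/scene0.png")[115:260,310:460]
cv2.imwrite("pics/scenec.png",cv2.resize(s,None,fx=4,fy=4,interpolation=cv2.INTER_CUBIC))
```

```text
(210, 145, 3)
```

View pics/topc.png

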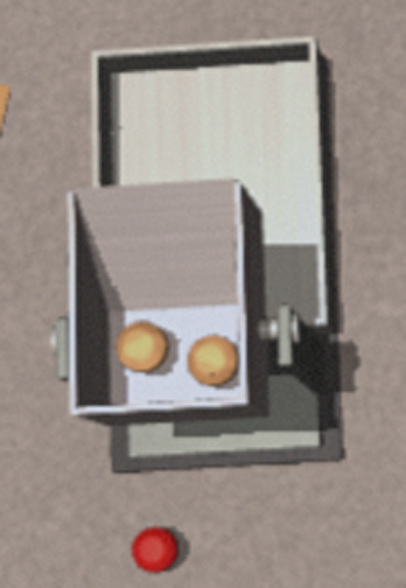

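View pics/scenec.png

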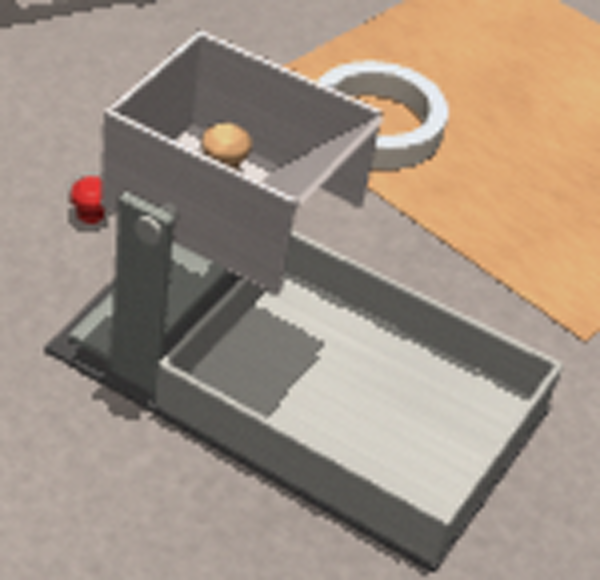

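The close crops confirm it: two round tan knobs are in the left bucket (top view), and the red knob is outside, behind it on the bench. Next I'll fit the stand pose to the corners in both views.

```bash
cat > fit.py <<'E'
import numpy as np,cv2
from scipy.optimize import least_squares
T=lambda x,y:(x/2.8+165-.32,y/2.8+85-.32)
S=lambda x,y:(x/4+310-.37,y/4+115-.37)
obs=[("top",(-50,50,195),T(72,413)),("top",(-50,-50,195),T(248,406)),("top",(78,50,195),T(70,190)),("top",(78,-50,195),T(240,181)),
("top",(218,77.5,46),T(94,52)),("top",(218,-77.5,46),T(317,39)),
("scene",(-50,50,195),S(203,33)),("scene",(-50,-50,195),S(106,111)),("scene",(78,50,195),S(381,115)),("scene",(78,-50,195),S(297,201)),
("scene",(218,77.5,46),S(558,368)),("scene",(218,-77.5,46),S(440,527)),("scene",(18,-77.5,46),S(162,361))]
cal={n:np.load(n+"_cal.npz") for n in("top","scene")}
def w(p,P):
    c,s=np.cos(p[2]),np.sin(p[2]); return np.array([p[0]+c*P[0]-s*P[1],p[1]+s*P[0]+c*P[1],P[2]])
def proj(n,P):
    c=cal[n]; return cv2.projectPoints(np.array(P,float).reshape(1,3),c["r"].astype(float),c["t"].astype(float),c["K"],None)[0].ravel()
res=lambda p:np.concatenate([proj(n,w(p,P))-uv for n,P,uv in obs])
if __name__=="__main__":
    f=least_squares(res,[500,200,0],x_scale=[100,100,.1],loss="soft_l1")
    print(f.x); print(res(f.x).reshape(-1,2).round(1).tolist())
    print(w(f.x,(-50,0,177)))
    np.save("pose.npy",f.x)
E
python3 fit.py
```

```text
[5.68946664e+02 1.81502791e+02 2.91012373e-02]
[[-1.2, -0.0], [-0.2, -0.6], [-0.6, -0.1], [0.9, -0.2], [0.0, -1.1], [0.4, -0.9], [-1.6, -1.1], [-1.5, -0.3], [-0.2, -1.1], [-2.0, 0.3], [0.6, -0.8], [0.6, -0.4], [-2.0, 0.6]]
[518.96783412 180.04793458 177.        ]
```

```bash
cat > plan.py <<'E'
import numpy as np
from scipy.spatial.transform import Rotation as Ro
p=np.load("pose.npy"); c,s=np.cos(p[2]),np.sin(p[2])
ex=np.array([c,s,0]); ey=np.array([-s,c,0]); ez=np.array([0,0,1.]); O=np.array([p[0],p[1],0])
tilt=np.radians(45)
a=np.sin(tilt)*ex-np.cos(tilt)*ez
q=Ro.from_matrix(np.column_stack([np.cross(ey,a),ey,a])).as_quat()
def tcp(th,gap=0.):
    x=-50*np.cos(th)+32*np.sin(th); z=145+32*np.cos(th)+50*np.sin(th)
    n=np.array([-np.cos(th),np.sin(th)]); b=np.array([np.cos(tilt),np.sin(tilt)])
    h=11*abs(b@n)+gap
    return O+ex*(x+n[0]*h)+ez*(z+n[1]*h)
E
python3 - <<'E'
from workcell import bot
from plan import *
print(q)
for th,g in [(0,80),(0,30),(0,0),(.4,0),(.8,0),(1.2,0),(1.65,0),(.7,120)]:
    t=tcp(th,g); j=bot.ik(t,q); print(th,g,t.round(),None if j is None else np.round(j,2))
E
```

```text
[-0.01344254  0.92378173  0.00556808  0.38264292]
0 80 [431. 177. 177.] [ 0.38 -0.85  2.5  -0.35  0.77 -1.06]
0 30 [481. 179. 177.] [ 0.32 -0.65  2.4  -0.34  0.66 -1.09]
0 0 [511. 180. 177.] [ 0.3  -0.55  2.34 -0.33  0.61 -1.1 ]
0.4 0 [532. 180. 196.] [ 0.28 -0.51  2.28 -0.31  0.62 -1.13]
0.8 0 [557. 181. 203.] [ 0.27 -0.44  2.23 -0.3   0.61 -1.15]
1.2 0 [579. 182. 207.] [ 0.25 -0.38  2.18 -0.29  0.59 -1.17]
1.65 0 [605. 183. 201.] [ 0.24 -0.3   2.13 -0.28  0.56 -1.18]
0.7 120 [459. 178. 280.] [ 0.34 -0.82  2.32 -0.28  0.9  -1.17]
```

Run:
```python
from workcell import bot
from plan import *
import cv2
bot.gripper_close()
bot.movep(tcp(0,60)+[0,0,70],q)
bot.move_straight(tcp(0,40))
r=bot.move_straight(tcp(0,-6),max_speed=30,until_force=3)
st=bot.state(); d=st["tcp_pos"]-tcp(0,0)
print(r,st["time_s"],st["tcp_pos"],"rel nominal",d@ex,d@ey,d@ez,st["force"])
cv2.imwrite("pics/scene1.png",bot.camera("scene")["frame"]);cv2.imwrite("pics/top1.png",bot.camera("top")["frame"])
a1=cv2.imread("pics/scene1.png")[60:260,250:500];b1=cv2.imread("pics/top1.png")[90:290,120:370]
cv2.imwrite("pics/m1.png",cv2.resize(np.hstack([a1,b1]),None,fx=1.6,fy=1.6))
```

```text
True 4.4 [514.20966307 179.9042235  176.7685488 ] rel nominal 3.0178366174864064 -0.005201111634500441 -0.23145119926917346 [-4.23335815 -0.12917957  3.37951373]
```

View pics/m1.png

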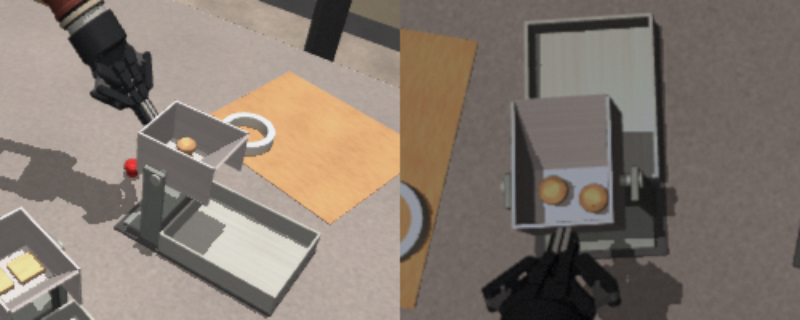

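The picture shows the shut fingertips on the middle of the knob bucket's back wall. Contact came 3 mm past the fitted position, so I'll shift the arc by 3 mm and tip.

Run:
```python
from workcell import bot
from plan import *
import cv2
off=ex*2.5
for th in [.15,.3,.5,.7,.9,1.1,1.3,1.5,1.68]:
    bot.move_straight(tcp(th)+off,max_speed=70)
    st=bot.state(); print(th,round(st["time_s"],2),st["force"].round(1))
bot.pause(0.7)
a1=bot.camera("scene")["frame"][60:260,250:500];b1=bot.camera("top")["frame"][90:290,120:370]
cv2.imwrite("pics/m2.png",cv2.resize(np.hstack([a1,b1]),None,fx=1.6,fy=1.6))
```

```text
0.15 4.82 [-4.1 -1.5 -1.8]
0.3 5.12 [-5.3 -0.2  3.6]
0.5 5.46 [-5.2 -0.4  6.6]
0.7 5.8 [-5.2  0.7  6.3]
0.9 6.12 [-6.3  0.6  6.7]
1.1 6.42 [-4.8 -0.3  5.3]
1.3 6.74 [-3.7  0.7  4.6]
1.5 7.07 [-3.9  0.3  5.1]
1.68 7.38 [-3.6  0.6  5.7]
```

View pics/m2.png

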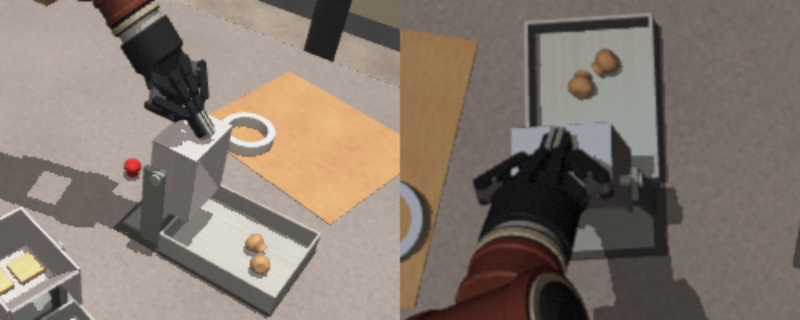

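The bucket is fully over, and both knobs lie in the tray, at crop pixels (255,242) and (261,263) in the scene half. I'll lead the bucket back along the arc, release it, and check.

Run:
```python
from workcell import bot
from plan import *
import cv2
off=ex*2.5
for th in [1.4,1.1,.8]:
    bot.move_straight(tcp(th)+off,max_speed=120)
bot.move_straight(tcp(.7,110),max_speed=250)
bot.pause(2.0)
st=bot.state(); print(st["time_s"],st["tcp_pos"],st["force"].round(1))
A=bot.camera("scene")["frame"];B=bot.camera("top")["frame"]
cv2.imwrite("pics/scene3.png",A);cv2.imwrite("pics/top3.png",B)
cv2.imwrite("pics/m3.png",cv2.resize(np.hstack([A[60:260,250:500],B[90:290,120:370]]),None,fx=1.6,fy=1.6))
```

```text
11.675 [466.50705491 178.5218449  273.15538859] [-0.1  0.  -0.1]
```

View pics/m3.png

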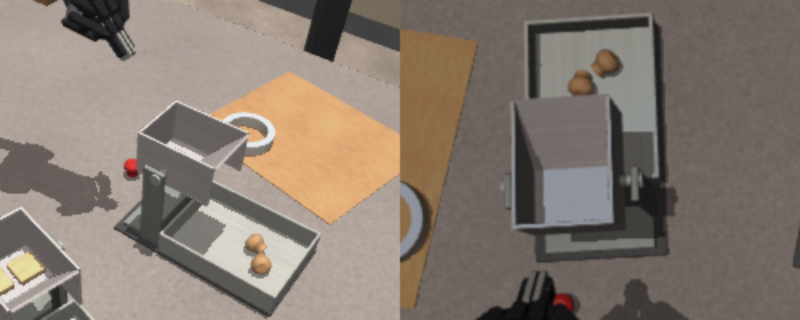

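View pics/scene3.png

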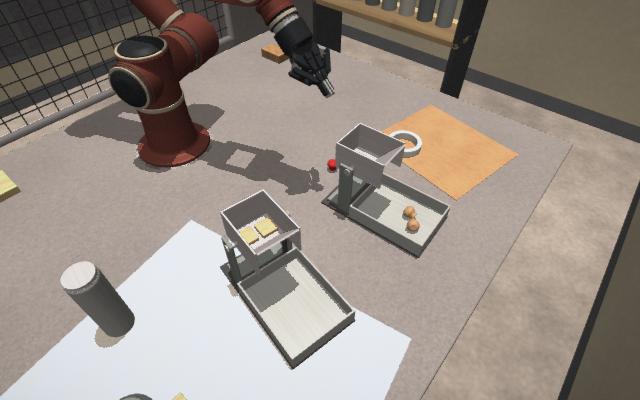

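The bucket is empty and upright again at scene (370,150), where it was in the first picture. Both knobs are in the tray at (409,211) and (413,225), the swatch bucket hasn't moved, and the arm is clear. Handing in.

Run:
```python
from workcell import bot
import cv2
a=cv2.imread("pics/scene0.png");b=cv2.imread("pics/scene3.png")
for n,(y0,y1,x0,x1) in dict(rim=(120,150,336,360),lip=(140,195,380,406),spare=(190,260,220,300)).items(): print(n,cv2.absdiff(a,b)[y0:y1,x0:x1].mean())
bot.sign_off()
```

```text
rim 3.4199074074074076
lip 3.481818181818182
spare 4.015654761904762
the job is handed in; nothing more can be done
```

I tipped the knob bucket over to about 1.68 rad by the commanded arc, and both knobs dropped into its catch tray. Then I led it back to about 0.8 rad, let it go to swing upright, and handed the job in at about 12 s.

**Pushing:** The shut fingertips pressed the middle of the back wall. Contact came 3 mm further on than my camera fit predicted, so I shifted the path by 2.5 mm. The force I read at each step stayed under about 9 N.

**Last checks (after release, before hand-in):**
- **Knobs:** both lie inside the tray, in the same place before and after the bucket swung back.
- **Buckets:** both look upright and match the first picture, with only small image differences around the rims. I judged the angles from the images, as there is no joint reading for the buckets. The spare bucket was not touched.
- **Robot:** the arm is clear, with about 0.1 N or less on the tool, and the red look-alike was left alone.

No check failed or disagreed, apart from the 3 mm contact offset.

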